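# Charge the mill jar with grinding balls

### The job

Pour all six ceramic grinding balls from the square glass sample cell into the larger of the two white porcelain mill jars, tipping the cell over the jar's mouth. Leave the jar standing where it is, and stand the empty cell upright on the worktop again, clear of the jar.

Things in the scene. Friction and masses are not known exactly. Their poses are not given: they have to be found in the camera images.
- sample_cell: clear square glass cell holding the six balls: open box 46 x 46 mm, 56 mm tall, walls 2 mm, floor 4 mm, about 85 g; flat sides, good to grip. Origin at the centre of its underside, z up, x and y square to its sides, yaw within 23 degrees. It stands farther from the robot than both jars. Right of them runs a fixed duct 128 mm tall, its face at y = 0.286; beyond it stand things up to 0.35 m tall
- large_jar: the larger of two white porcelain mill jars, a loose open round pot: 96 mm across the rim, 66 mm tall, wall 6 mm (mouth 84 mm across), inner floor 7 mm above its underside, about 0.4 kg. Origin at the centre of its underside, z up. It may have swapped places with the smaller jar (66 mm across, 46 mm tall, same shape, a bystander)
- ball_1_center (a point): white ceramic grinding ball, 13 mm across, 10 g, one of six alike that start in the square cell; this point is its centre, its axes mean nothing
- ball_2_center (a point): white ceramic grinding ball, 13 mm across, 10 g, one of six alike that start in the square cell; this point is its centre, its axes mean nothing
- ball_3_center (a point): white ceramic grinding ball, 13 mm across, 10 g, one of six alike that start in the square cell; this point is its centre, its axes mean nothing
- ball_4_center (a point): white ceramic grinding ball, 13 mm across, 10 g, one of six alike that start in the square cell; this point is its centre, its axes mean nothing
- ball_5_center (a point): white ceramic grinding ball, 13 mm across, 10 g, one of six alike that start in the square cell; this point is its centre, its axes mean nothing
- ball_6_center (a point): white ceramic grinding ball, 13 mm across, 10 g, one of six alike that start in the square cell; this point is its centre, its axes mean nothing

How it is judged:
On the way:
1. the cell is lifted and tipped over the large jar (angle between sample_cell's own z axis and vertical above 1 rad and horizontal distance between sample_cell and large_jar below 0.14 m and height (world z) of sample_cell above 0.04 m), for 0.1 s.
At the end, for the whole second after the job is handed in: All six balls lie inside the large jar below its rim; the jar stands upright (within 10 degrees) on the worktop within 30 mm of where it began; the cell stands upright (within 10 degrees) and still on the worktop, not in or on the jar (axes over 70 mm apart) (horizontal distance between each of ball_1_center, ball_2_center, ball_3_center, ball_4_center, ball_5_center, ball_6_center and large_jar below 0.042 m and z of ball_1_center in the frame of large_jar between 0.005 and 0.062 m and z of ball_2_center in the frame of large_jar between 0.005 and 0.062 m and z of ball_3_center in the frame of large_jar between 0.005 and 0.062 m and z of ball_4_center in the frame of large_jar between 0.005 and 0.062 m and z of ball_5_center in the frame of large_jar between 0.005 and 0.062 m and z of ball_6_center in the frame of large_jar between 0.005 and 0.062 m and height (world z) of sample_cell between -0.006 and 0.006 m and angle between each of sample_cell, large_jar's own z axis and vertical below 0.17 rad and linear speed of sample_cell below 0.02 m/s and horizontal distance between sample_cell and large_jar above 0.07 m and height (world z) of large_jar below 0.006 m and distance of large_jar from where it was at the start of the episode below 0.03 m); the robot touches nothing.
It also fails if it takes over 53 s, if anything falls off the work surface, if the arm or the gripper's body presses on something with over 40 N, if the wrist force passes 120 N, or if a joint passes its speed limit or range.

### The arm

A 6-joint arm with a two-finger parallel gripper is mounted at the origin on a cart in front of the work surface, level with it; the furniture and walls round the work are solid. World frame = base frame: x ahead of the robot, y to its left, z up, the work surface at z = 0. Lengths are in m, angles in rad, forces in N, time in s.
With the tool pointing down it reaches from about 0.325 to 0.9 m from the base axis. Payload 6.1 kg.
Tool frame: the origin (TCP) lies on the mounting face of the last link; the fingertips stand 173 mm ahead of it and the grasp point (between the pads) lies 155 mm ahead of it; z points along the fingers, y is the line along which they close (so a half turn about z gives the same grasp; the last joint's range is limited). The gripper opens to 85 mm and grips with 20 to 120 N. Pads are 22 mm wide; open, the fingers measure 114 mm over their backs; the gripper's body (76 mm by 85 mm) begins 54 mm behind the grasp point. The pads swing forward as they close: fully open they stand 13 mm farther back than shut.
Start: joints at [1.179, 0.22, 1.526, -0, 1.395, -0.126], TCP at [0.164, 0.603, 0.405] pointing down, gripper open.
Joint ranges: [-2.98, 2.98], [-0.91, 2.08], [0.09, 2.57], [-1.24, 4.39], [0.2, 2.65], [-2.68, 2.68]. Speed limits (rad/s): [2.57, 2.57, 3.01, 3.14, 3.14, 3.14].

### API

Orientations are given as [roll, pitch, yaw] about the fixed x, y, z axes, in that order (R = Rz(yaw) Ry(pitch) Rx(roll)).
In Python, from rig import readout, imaging, order gives the robot as it stands.
- The arm moves only by the tool jog_arm, never from a script. Its argument "steps" is a list of rows, each a list of 2 entries, a list of its own where there are three numbers: the shift along the world's x, y, z in m, then the turn, a rotation vector about the world's x, y, z in rad. In form: [[[dx, dy, dz], [ax, ay, az]], ...]. A call has 1 to 5 rows; each row shifts and turns the commanded pose from where the row before left it; what a row does not reach is not made up. A row lasts 1/8 s, in which the tool goes at most 62.5 mm and 10.7 degrees, less where a joint would pass 70% of its speed; a pose out of reach is approached as far as the arm can. A call with a gripper value outside its range is refused whole. "jaw" is the closure, from -1 (fully open) to 1 (shut), set as the call begins (left out, the last holds). The fingers move at their own pace and stop on an object; "grip_force" is the grip in N (left out, the last holds). Time passes only in rows, so rows that do not move let the fingers close. It gives the time, the measured TCP pose, the force, the opening and the grip force at its end, in the units of the state.
- readout.observe(): the state, without advancing time (a new reading comes with each control period).
- imaging.camera(name): name is "scene" or "top" or "wrist"; returns a dict with "color" (384x512x3 uint8, red, green, blue), "fov_y" (degrees; the focal length in pixels is half the picture's height over the tangent of half this angle, whatever the lens; pixels are square), "cx", "cy" (the principal point, pixels), "xyz" and "attitude" of the camera in the world; the wrist camera has in their place "tool_from_camera" (4x4, takes a point from camera to tool coordinates, whose origin is the TCP and whose axes are the flange's). Camera axes: x right, y down, z forward; pixel columns grow to the right and rows downward; lengths in m; the calibration is good to about 2 mm. A picture is of the moment at which its call begins: read the wrist's pose just before it. There is no depth.
- order.hand_in(): hands the job in; it is judged then, once.
Trained networks look in the newest picture that a camera, given by its name, has taken for a name from the list of things; names that differ only in an ending like _2 or _b are one class to them, and where a whole thing is asked for, a point or a joint stands for the part that bears it (a point fixed in the world has none). Each returns a list of dicts, best first, with "conf" (0 to 1); they miss things now and then, are a little off and sometimes report something else, mostly with a low value. They report only what shows in the picture. A call takes as long as a camera call.
- imaging.recognise(query, camera): "extent" ([left, top, right, bottom] as shares, 0 to 1, of the picture: columns of its width, rows of its height, round what is visible of it).
- imaging.trace(query, camera): "region" (384x512 bool, what is visible of it) and "extent" ([left, top, right, bottom] as shares, 0 to 1, of the picture: columns of its width, rows of its height, round what is visible of it).
The state is a dict: "t": time; "qpos": joint angles; "qd": joint speeds; "joint_torque": joint torques, N m; "ee_pos": TCP position; "tcp_rot": TCP orientation; "ft_force": force on the tool from outside, world axes, zero at the start; "ft_torque": the same for the moment, N m; "finger_gap": finger opening in m; "grasp_force": force on a finger pad.
Only numpy, scipy, OpenCV 4.12 (cv2) and the standard library are available. Lean on these libraries where they do the work, as an engineer would, in place of code of your own. Each camera call takes 0.05 s, during which the arm holds its last target. There are 200 camera calls.

## Working session

There is one attempt and no reset: what is moved stays moved. The work goes in short steps, Python scripts to look and compute and a tool call to move; the robot and the scene stay as the last step left them, time stands still between calls to the robot, and variables do not carry over. Pictures are saved under pics/ and viewed, at most 10 in all, crops included, and the job is handed in when it is done.

Besides the shell and the picture viewer there is one more tool, called after ">>>" as name(argument=value, ...) on one line, values as JSON. jog_arm: Moves the arm, as the interface text tells. Its arguments: {"type":"object","properties":{"steps":{"type":"array","items":{"type":"array"}},"jaw":{"type":"number"},"grip_force":{"type":"number"}},"required":["steps"]}

```bash
mkdir -p pics
cat > h.py <<'E'
import numpy as np, cv2
from scipy.spatial.transform import Rotation as R
from rig import readout, imaging, order
def cam(name):
    s=readout.observe(); c=imaging.camera(name)
    if name=='wrist':
        T=np.eye(4);T[:3,:3]=rot(s['tcp_rot']);T[:3,3]=s['ee_pos'];T=T@np.array(c['tool_from_camera']);
    else:
        T=np.eye(4);T[:3,:3]=rot(c['attitude']);T[:3,3]=c['xyz']
    f=192/np.tan(np.radians(c['fov_y'])/2)
    return c['color'],T,f,c['cx'],c['cy']
def rot(a):
    a=np.array(a)
    return a if a.shape==(3,3) else R.from_quat(a).as_matrix() if a.size==4 else R.from_euler('xyz',a).as_matrix()
def ray(T,f,cx,cy,u,v,z):
    d=T[:3,:3]@np.array([(u-cx)/f,(v-cy)/f,1]);o=T[:3,3];return o+d*(z-o[2])/d[2]
def proj(T,f,cx,cy,p):
    q=T[:3,:3].T@(np.array(p)-T[:3,3]);return np.array([cx+f*q[0]/q[2],cy+f*q[1]/q[2]])
E
python3 - <<'E'
from h import *
print(readout.observe())
ims=[]
for n in ['scene','top','wrist']:
    im,T,f,cx,cy=cam(n);cv2.imwrite(f'pics/{n}0.png',im[:,:,::-1]);print(n,T.round(3).tolist(),f,cx,cy)
    for q in ['sample_cell','large_jar','ball_1_center']:
        for d in imaging.recognise(q,n)[:3]:
            e=np.array(d['extent'])*[512,384,512,384];print(q,round(d['conf'],2),e.round(1), ray(T,f,cx,cy,(e[0]+e[2])/2,(e[1]+e[3])/2,0.03).round(3))
E
```

```text
{'t': 0.0, 'qpos': array([ 1.17889893e+00,  2.21219161e-01,  1.52763829e+00,  8.35775982e-06,
        1.39466859e+00, -1.26053228e-01]), 'qd': array([-9.95615320e-04, -1.11996973e-03, -5.46174699e-04, -5.19960538e-05,
       -5.26968842e-04,  8.45729993e-04]), 'joint_torque': array([ 2.55383886e-03, -4.96920776e+01, -3.89383507e+01,  2.26639895e-05,
        1.15267365e-02, -5.35620700e-05]), 'ee_pos': array([0.16407121, 0.60279636, 0.40358883]), 'tcp_rot': array([-3.13967564e+00, -2.51225560e-04,  2.87574677e+00]), 'ft_force': array([-0.59999582,  0.32630678,  0.0203525 ]), 'ft_torque': array([-0.00210664, -0.0251615 , -0.00447628]), 'grasp_force': 0.0, 'finger_gap': 0.08545277083642924}
scene [[0.839, -0.421, 0.344, 0.169], [-0.543, -0.646, 0.536, -0.062], [-0.003, -0.637, -0.771, 0.71], [0.0, 0.0, 0.0, 1.0]] 474.67279273526657 256.60609103860565 197.91906834627613
sample_cell 0.92 [274.2 168.2 314.1 215.7] [0.54  0.384 0.03 ]
large_jar 0.72 [199.9 152.1 256.1 211.1] [0.449 0.474 0.03 ]
top [[0.031, -0.993, 0.117, 0.372], [-0.999, -0.032, -0.015, 0.398], [0.018, -0.116, -0.993, 0.877], [0.0, 0.0, 0.0, 1.0]] 484.5312835702186 258.60533750480676 194.66484645377892
sample_cell 0.98 [250.9 143.7 277.3 173.8] [0.535 0.377 0.03 ]
large_jar 0.97 [182.3 180.9 237.4 234.5] [0.445 0.47  0.03 ]
wrist [[0.263, 0.918, 0.298, 0.088], [0.965, -0.25, -0.082, 0.623], [-0.0, 0.309, -0.951, 0.374], [0.0, 0.0, 0.0, 1.0]] 303.38064494096744 256.4560774527463 190.2737990779747
large_jar 0.64 [188.5 330.7 244.4 354.9] [0.401 0.479 0.03 ]
```

View pics/top0.png

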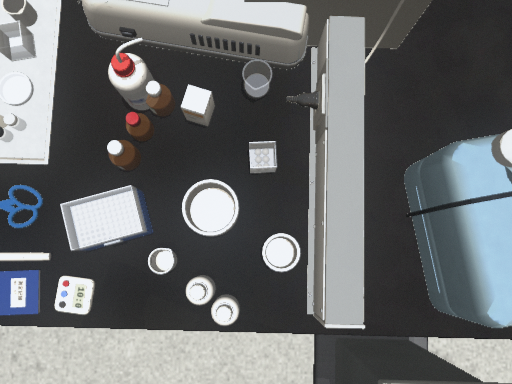

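View pics/scene0.png

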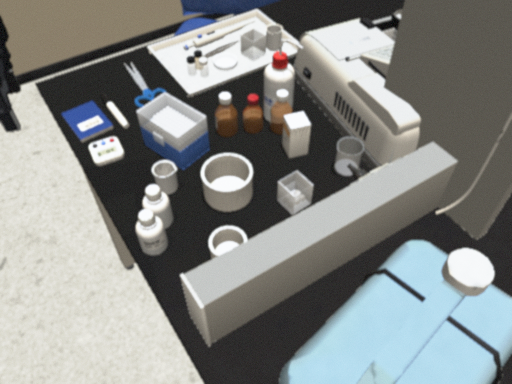

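View pics/wrist0.png

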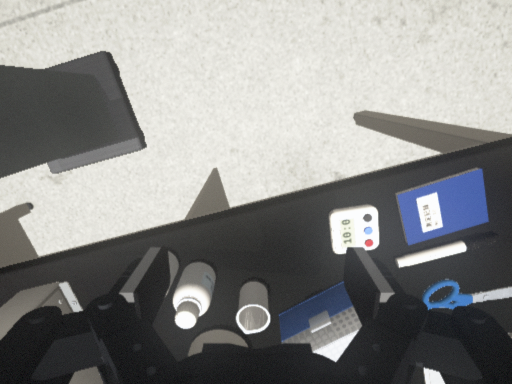

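The top view shows the large jar at about (210,208), the small jar at (281,253) and the cell at (263,157), with the duct starting at column 312. I'll start towards the cell and log joint data on the way so I can fit a kinematic model for the tipping move.

>>> jog_arm(steps=[[[0.05,-0.03,0],[0,0,0]],[[0.05,-0.03,0],[0,0,0]],[[0.05,-0.03,0],[0,0,0]],[[0.05,-0.03,0],[0,0,0]],[[0,0,0],[0,0,0]]], jaw=-1)

```text
t: 1.23
ee_pos: [0.3675, 0.4808, 0.4048]
tcp_rot: [-3.141, 0.001, 2.87]
ft_force: [-0.1, 0.5, -0.4]
finger_gap: 0.0854
grasp_force: 0.0
```

```bash
cat >> h.py <<'E'
import json
def log():
    s=readout.observe();open('log.jsonl','a').write(json.dumps([list(map(float,s['qpos'])),list(map(float,s['ee_pos'])),list(map(float,s['tcp_rot']))])+'\n')
    print(round(s['t'],2),s['qpos'].round(3),s['ee_pos'].round(4),s['tcp_rot'].round(3),'gap',round(s['finger_gap'],4),s['grasp_force'],s['ft_force'].round(1));return s
E
python3 - <<'E'
from h import *
open('log.jsonl','w').write(json.dumps([[1.17889893,.221219161,1.52763829,8.4e-6,1.39466859,-.126053228],[0.16407121,0.60279636,0.40358883],[-3.13967564,-2.51e-4,2.87574677]])+'\n')
log()
# refine objects from silhouettes by fitting projected models
from scipy.optimize import least_squares
obs={}
for n in ['top','scene']:
    im,T,f,cx,cy=cam(n)
    for q in ['large_jar','sample_cell']:
        ds=imaging.trace(q,n)
        if ds: obs[(n,q)]=(T,f,cx,cy,ds[0]['region']); print(n,q,ds[0]['conf'],ds[0]['region'].sum(),[ (round(d['conf'],2),(np.array(d['extent'])*[512,384,512,384]).round(0).tolist()) for d in ds])
def ext(q,p):
    if q=='large_jar':
        a=np.linspace(0,6.283,48,endpoint=False);return np.array([[p[0]+.048*np.cos(t),p[1]+.048*np.sin(t),z] for t in a for z in (0,.066)])
    c,s=np.cos(p[2]),np.sin(p[2]);return np.array([[p[0]+.023*(i*c-j*s),p[1]+.023*(i*s+j*c),z] for i in(-1,1) for j in (-1,1) for z in (0,.056)])
def hullmask(P):
    S=8
    m=np.zeros((384,512),np.uint8);h=cv2.convexHull((P*S).astype(np.int32));cv2.fillPoly(m,[h],1,shift=3);return m>0
from scipy.optimize import minimize
for q,p0 in [('large_jar',[.445,.47]),('sample_cell',[.537,.38,0])]:
    for use in (['top'],['top','scene']):
        def cost(p):
            r=0
            for n in use:
                if (n,q) not in obs: continue
                T,f,cx,cy,reg=obs[(n,q)]
                m=hullmask(np.array([proj(T,f,cx,cy,x) for x in ext(q,p)]));r+=(m&~reg).sum()+(reg&~m).sum()
            return float(r)
        best=min((minimize(cost,p0[:2]+([y] if len(p0)==3 else []),method='Nelder-Mead',options=dict(initial_simplex=[np.array(p0[:2]+([y] if len(p0)==3 else []))+d for d in np.vstack([np.zeros(len(p0)),np.diag([.01,.01,.15][:len(p0)])])])) for y in ([-.3,-.1,.1,.3] if len(p0)==3 else [0])),key=lambda r:r.fun)
        print(q,use,best.x.round(4),best.fun)
E
```

```text
1.23 [ 7.880e-01  1.730e-01  1.581e+00 -1.000e-03  1.387e+00 -5.110e-01] [0.3675 0.4808 0.4048] [-3.141e+00  1.000e-03  2.870e+00] gap 0.0854 0.0 [-0.1  0.5 -0.4]
top large_jar 0.59 1427 [(0.59, [188.0, 179.0, 240.0, 230.0])]
top sample_cell 0.63 855 [(0.63, [248.0, 142.0, 281.0, 173.0])]
scene large_jar 0.94 2492 [(0.94, [199.0, 153.0, 255.0, 210.0])]
scene sample_cell 0.95 1038 [(0.95, [276.0, 173.0, 315.0, 215.0])]
large_jar ['top'] [0.4523 0.46  ] 1286.0
large_jar ['top', 'scene'] [0.4447 0.4681] 1586.0
sample_cell ['top'] [0.5376 0.3812 0.0571] 48.0
sample_cell ['top', 'scene'] [0.5387 0.3811 0.0512] 183.0
```

>>> jog_arm(steps=[[[0.05,-0.03,0],[0,0,-0.18]],[[0.05,-0.03,0],[0,0,-0.18]],[[0.05,-0.03,0],[0,0,-0.18]],[[0.02,-0.01,0],[0.18,0,-0.0]],[[0,0,0],[0.18,0,0]]])

```text
t: 2.15
ee_pos: [0.5351, 0.3831, 0.4048]
tcp_rot: [2.882, -0.26, 2.369]
ft_force: [-1.1, 1.0, -1.3]
finger_gap: 0.0855
grasp_force: 0.0
```

```bash
python3 -c "
from h import *
log()"
```

```text
2.15 [ 0.421  0.231  1.535  0.352  1.24  -0.436] [0.5351 0.3831 0.4048] [ 2.882 -0.26   2.369] gap 0.0855 0.0 [-1.1  1.  -1.3]
```

>>> jog_arm(steps=[[[0,0,0],[0,0.18,0]],[[0,0,0],[0,0.18,0]],[[0,0,-0.04],[-0.18,0,0]],[[0,0,-0.04],[-0.18,0,0]],[[0,0,0],[0,0,0]]])

```text
t: 2.78
ee_pos: [0.532, 0.3845, 0.3204]
tcp_rot: [-2.873, -0.217, 2.182]
ft_force: [-0.3, 1.2, 0.4]
finger_gap: 0.0857
grasp_force: 0.0
```

```bash
python3 -c "
from h import *
log()"
```

```text
2.77 [ 0.465  0.467  1.395  0.167  1.581 -0.199] [0.532  0.3845 0.3204] [-2.873 -0.217  2.182] gap 0.0857 0.0 [-0.3  1.2  0.4]
```

>>> jog_arm(steps=[[[0,0,0],[0,-0.18,0]],[[0,0,0],[0,-0.18,-0.18]],[[0,0,0],[0,0,-0.18]],[[0,0,0],[0,0,-0.18]],[[0,0,0],[0,0,0]]])

```text
t: 3.4
ee_pos: [0.5341, 0.3837, 0.3272]
tcp_rot: [3.14, -0.042, 1.721]
ft_force: [-0.4, -0.0, -0.6]
finger_gap: 0.0855
grasp_force: 0.0
```

```bash
cat > fk.py <<'E'
import numpy as np,json
from scipy.spatial.transform import Rotation as R
from scipy.optimize import least_squares
def fk(p,q):
    # a1,h,d(lateral),L2,a3,L3,d6
    a1,h,d,L2,a3,L3,d6=p
    r1=R.from_euler('z',q[0]);r2=r1*R.from_euler('y',q[1]);r3=r2*R.from_euler('y',q[2])
    r4=r3*R.from_euler('z',SG[0]*q[3]);r5=r4*R.from_euler('y',q[4]);r6=r5*R.from_euler('z',SG[1]*q[5]+OFF)
    x=r1.apply([a1,d,h])+r2.apply([0,0,L2])+r3.apply([a3,0,L3])+r6.apply([0,0,d6])
    return x,r6
SG=[1,1];OFF=0.
def data(): return [json.loads(l) for l in open('log.jsonl')]
E
python3 - <<'E'
from h import *
log()
import fk
D=fk.data()
for s4 in (1,-1):
  for s6 in (1,-1):
    fk.SG[:]=[s4,s6]
    for k in range(4):
        fk.OFF=k*np.pi/2
        er=[(R.from_euler('xyz',d[2]).inv()*fk.fk([0]*7,d[0])[1]).magnitude() for d in D]
        if max(er)<.3: print(s4,s6,k,np.round(er,3)); best=(s4,s6,k)
fk.SG[:]=best[:2];fk.OFF=best[2]*np.pi/2
r=least_squares(lambda p:np.concatenate([fk.fk(p,d[0])[0]-d[1] for d in D]+[1e-3*(p-[0,.3,.08,.4,0,.4,.1])]),[0,.3,.08,.4,0,.4,.1])
print(r.x.round(4),np.abs(r.fun).max())
print(np.round([fk.fk(r.x,d[0])[0]-d[1] for d in D],4))
E
```

```text
3.4 [0.494 0.35  1.517 0.041 1.259 0.331] [0.5341 0.3837 0.3272] [ 3.14  -0.042  1.721] gap 0.0855 0.0 [-0.4 -0.  -0.6]
1 1 1 [0. 0. 0. 0. 0.]Traceback (most recent call last):
  File "<stdin>", line 13, in <module>
NameError: name 'least_squares' is not defined
```

```bash
cat >> fk.py <<'E'
OFF=np.pi/2
_r=least_squares(lambda p:np.concatenate([fk(p,d[0])[0]-d[1] for d in data()]+[1e-4*(p-[0,.3,.08,.4,0,.4,.1])]),[0,.3,.08,.4,0,.4,.1])
P=_r.x
LO=np.array([-2.98,-.91,.09,-1.24,.2,-2.68]);HI=np.array([2.98,2.08,2.57,4.39,2.65,2.68])
def ik(x,rot,seeds):
    best=None
    for s in seeds:
        r=least_squares(lambda q:np.concatenate([(fk(P,q)[0]-x)*5,(rot.inv()*fk(P,q)[1]).as_rotvec()]),np.clip(s,LO+.01,HI-.01),bounds=(LO,HI),max_nfev=40)
        if best is None or r.cost<best.cost: best=r
        if r.cost<1e-6: break
    return best.x,best.cost
def points(q):
    r1=R.from_euler('z',q[0]);r2=r1*R.from_euler('y',q[1]);r3=r2*R.from_euler('y',q[2])
    e=r1.apply([P[0],P[2],P[1]])+r2.apply([0,0,P[3]]);return e,e+r3.apply([P[4],0,P[5]])
E
cat > plan.py <<'E'
from fk import *
print('P',P.round(4),np.abs(_r.fun).max())
J=np.array([.445,.470])
q0=np.array(data()[-1][0])
def poses(phi,a,T,xl=0.0,zl=.10):
    # phi pour azimuth; lip (lower mouth edge) offset xl along phi from jar centre, height zl
    f=np.array([np.cos(phi),np.sin(phi),0]);u=np.array([0,0,1.]);
    cz=f*np.sin(T)+u*np.cos(T); cf=f*np.cos(T)-u*np.sin(T)   # cell z, cell 'forward'
    tz=-cz*np.cos(a)+cf*np.sin(a)                 # a>0: tool points forward-down when upright
    lip=np.array([*J,0])+f*xl+u*zl
    G=lip-cf*.023-cz*.020                        # grasp 20 mm below the rim
    ty=np.cross(u,f)
    return G,G-.155*tz,[R.from_matrix(np.c_[np.cross(s*ty,tz),s*ty,tz]) for s in(1,-1)]
if __name__=='__main__':
  T=np.radians(112)
  for a in (0,.5):
    for deg in range(0,360,30):
        G,x,rs=poses(np.radians(deg),a,T,-.01,.11 if a else .13)
        for k,r in enumerate(rs):
            q,c=ik(x,r,[q0,[.8,.6,1.5,1.5,1.5,0],[.8,.3,1.8,-1.1,1.5,0],[.8,.3,1.8,3,.8,0]])
            if c<1e-5: print(a,deg,k,q.round(2),'elbow',points(q)[0].round(2),'wrist',points(q)[1].round(2),'G',G.round(3))
E
python3 plan.py
```

```text
Traceback (most recent call last):
  File "plan.py", line 2, in <module>
    print('P',P.round(4),np.abs(_r.fun).max())
                                ^^
NameError: name '_r' is not defined
```

```bash
sed -i 's/,np.abs(_r.fun).max())/)/' plan.py; time python3 plan.py
```

```text
P [0.     0.3111 0.0786 0.4116 0.0524 0.5477 0.1605]
0 180 0 [ 1.06  0.91  1.82  4.1   1.74 -1.93] elbow [0.09 0.32 0.56] wrist [0.17 0.47 0.04] G [0.465 0.47  0.159]
0 180 1 [1.06 0.91 1.82 4.1  1.74 1.21] elbow [0.09 0.32 0.56] wrist [0.17 0.47 0.04] G [0.465 0.47  0.159]
0 210 0 [ 0.81  0.84  2.06  3.41  1.72 -1.64] elbow [0.15 0.28 0.59] wrist [0.21 0.33 0.04] G [0.462 0.48  0.159]
0 210 1 [0.81 0.84 2.06 3.41 1.72 1.5 ] elbow [0.15 0.28 0.59] wrist [0.21 0.33 0.04] G [0.462 0.48  0.159]
0 240 0 [ 0.44  0.84  2.07  2.58  1.76 -1.44] elbow [0.24 0.2  0.59] wrist [0.31 0.23 0.04] G [0.455 0.487 0.159]
0 240 1 [0.44 0.84 2.07 2.58 1.76 1.7 ] elbow [0.24 0.2  0.59] wrist [0.31 0.23 0.04] G [0.455 0.487 0.159]
0 270 0 [ 0.26  0.9   1.86  1.95  1.83 -1.18] elbow [0.29 0.16 0.57] wrist [0.44 0.2  0.04] G [0.445 0.49  0.159]
0 270 1 [0.26 0.9  1.86 1.95 1.83 1.96] elbow [0.29 0.16 0.57] wrist [0.44 0.2  0.04] G [0.445 0.49  0.159]
0 300 0 [ 0.26  1.03  1.5   1.58  2.03 -0.91] elbow [0.32 0.17 0.52] wrist [0.58 0.23 0.04] G [0.435 0.487 0.159]
0 300 1 [0.26 1.03 1.5  1.58 2.03 2.23] elbow
[... 1665 characters left out ...]
0.55  2.01  1.69  1.36 -0.99] elbow [0.19 0.12 0.66] wrist [0.44 0.18 0.18] G [0.445 0.49  0.139]
0.5 270 1 [0.21 0.55 2.01 1.69 1.36 2.15] elbow [0.19 0.12 0.66] wrist [0.44 0.18 0.18] G [0.445 0.49  0.139]
0.5 300 0 [ 0.22  0.77  1.62  1.27  1.69 -0.84] elbow [0.26 0.14 0.61] wrist [0.59 0.22 0.18] G [0.435 0.487 0.139]
0.5 300 1 [0.22 0.77 1.62 1.27 1.69 2.3 ] elbow [0.26 0.14 0.61] wrist [0.59 0.22 0.18] G [0.435 0.487 0.139]
0.5 330 0 [ 0.33  1.    1.18  1.01  2.06 -0.8 ] elbow [0.3  0.19 0.53] wrist [0.7  0.32 0.18] G [0.428 0.48  0.139]
0.5 330 1 [0.33 1.   1.18 1.01 2.06 2.35] elbow [0.3  0.19 0.53] wrist [0.7  0.32 0.18] G [0.428 0.48  0.139]
real	0m5.258s
user	0m5.866s
sys	0m0.101s
```

```bash
cat > path.py <<'E'
from plan import *
C=np.array([.538,.381,0.]);yaw=.05
def pose(G,phi,a,T):
    f=np.array([np.cos(phi),np.sin(phi),0]);u=np.array([0,0,1.])
    cz=f*np.sin(T)+u*np.cos(T); cf=f*np.cos(T)-u*np.sin(T);tz=-cz*np.cos(a)+cf*np.sin(a);ty=np.cross(u,f)
    return G-.155*tz,[R.from_matrix(np.c_[np.cross(s*ty,tz),s*ty,tz]) for s in(1,-1)]
def keyG(phi,T,xl,zl):
    f=np.array([np.cos(phi),np.sin(phi),0]);u=np.array([0,0,1.])
    cz=f*np.sin(T)+u*np.cos(T); cf=f*np.cos(T)-u*np.sin(T)
    return np.array([*J,0])+f*xl+u*zl-cf*.023-cz*.020
if __name__=='__main__':
  T=np.radians(112)
  for name,p0,p1 in [('inlean',yaw,np.radians(100)),('inlean90',yaw,np.radians(80)),('leftlean',yaw-np.pi/2,np.radians(-45)),('leftlean30',yaw-np.pi/2,np.radians(-30))]:
    for a in (.7,.9):
      for k in (0,1):
        q=q0;ok=[]
        G0=C+[0,0,.036];G1=keyG(p1,T,-.01,.11)
        keys=[(G0,p0,0),(G0+[0,0,.12],p0,0),(np.array([G1[0],G1[1],.17]),p1,0),(np.array([G1[0],G1[1],.17]),p1,.7),(G1,p1,T)]
        pts=[keys[0]]
        for A,B in zip(keys,keys[1:]):
            for t in np.linspace(.2,1,5): pts.append(tuple(x+(y-x)*t for x,y in zip(A,B)))
        cs=[];qs=[]
        for i,(G,ph,t) in enumerate(pts):
            x,rs=pose(G,ph,a,t);q,c=ik(x,rs[k],[q] if i else [q0,[.6,.5,1.8,.3,.8,0],[.6,.5,1.8,-.6,1.2,0]]);qs.append(q);cs.append(c)
        print(name,a,k,'maxcost',max(cs),'step',np.abs(np.diff(qs,axis=0)).max().round(2))
        if max(cs)<1e-4: 
            for i in (0,5,10,15,20): print('  ',qs[i].round(2),points(qs[i])[1].round(2))
E
python3 path.py
```

```text
P [0.     0.3111 0.0786 0.4116 0.0524 0.5477 0.1605]
inlean 0.7 0 maxcost 0.12036166130224796 step 1.07
inlean 0.7 1 maxcost 0.011586287651436137 step 1.07
inlean 0.9 0 maxcost 0.21456046714952165 step 2.49
inlean 0.9 1 maxcost 0.06381334398585463 step 2.57
inlean90 0.7 0 maxcost 0.025782658193670666 step 0.8
inlean90 0.7 1 maxcost 0.011586287651436137 step 0.8
inlean90 0.9 0 maxcost 0.08327915395977369 step 2.12
inlean90 0.9 1 maxcost 0.06381334398585463 step 1.79
leftlean 0.7 0 maxcost 3.7679530787867935e-18 step 0.26
   [ 0.74  0.88  1.16 -0.52  1.59  0.81] [0.53 0.58 0.28]
   [ 0.74  0.74  1.14 -0.53  1.73  0.73] [0.53 0.58 0.4 ]
   [ 1.03  0.51  1.46 -0.69  1.42  0.44] [0.29 0.63 0.41]
   [ 0.72  0.34  1.54  0.    1.27 -0.06] [0.43 0.48 0.49]
   [ 0.29  0.77  1.44  1.01  1.75 -0.77] [0.64 0.27 0.24]
leftlean 0.7 1 maxcost 0.6749010973071411 step 0.42
leftlean 0.9 0 maxcost 8.640057678984018e-19 step 0.26
   [ 0.78  1.02  1.02 -0.64  1.75  0.83] [0.53 0.63 0.23]
   [ 0.78  0.87  1.03 -0.66  1.87  0.74] [0.53 0.63 0.35]
   [ 1.09  0.6   1.42 -0.85  1.51  0.53] [0.26 0.66 0.37]
   
[... 263 characters left out ...]
.53 0.58 0.28]
   [ 0.74  0.74  1.14 -0.53  1.73  0.73] [0.53 0.58 0.4 ]
   [ 1.04  0.39  1.62 -0.75  1.23  0.29] [0.25 0.58 0.41]
   [ 0.72  0.33  1.55  0.    1.26 -0.33] [0.43 0.48 0.49]
   [ 0.34  0.89  1.23  0.89  1.94 -0.8 ] [0.69 0.33 0.24]
leftlean30 0.7 1 maxcost 0.6708157839802042 step 0.75
leftlean30 0.9 0 maxcost 5.423226863900173e-18 step 0.26
   [ 0.78  1.02  1.02 -0.64  1.75  0.83] [0.53 0.63 0.23]
   [ 0.78  0.87  1.03 -0.66  1.87  0.74] [0.53 0.63 0.35]
   [ 1.11  0.46  1.62 -0.94  1.3   0.45] [0.21 0.6  0.37]
   [ 0.82  0.31  1.58 -0.21  1.21 -0.16] [0.37 0.51 0.48]
   [ 0.37  0.78  1.29  0.77  1.81 -0.79] [0.67 0.34 0.29]
leftlean30 0.9 1 maxcost 0.649457399643909 step 1.18
```

```bash
cat > go.py <<'E'
from h import *
from path import pose,keyG
def rows(x,rot,maxd=.05,maxr=.15):
    s=readout.observe();d=x-s['ee_pos'];w=(rot*R.from_euler('xyz',s['tcp_rot']).inv()).as_rotvec()
    n=int(np.ceil(max(np.linalg.norm(d)/maxd,np.linalg.norm(w)/maxr,1)))
    print('total',d.round(4),w.round(4),'n',n,'each',(d/n).round(4),(w/n).round(4))
A=.75
E
python3 - <<'E'
from go import *
log()
phi=.05-np.pi/2
G=np.array([.538,.381,.036])
x,r=pose(G,phi,A,0);tz=r[0].as_matrix()[:,2];print(tz)
rows(x-.1*tz,r[0])
E
```

```text
P [0.     0.3111 0.0786 0.4116 0.0524 0.5477 0.1605]
3.4 [0.494 0.35  1.517 0.041 1.259 0.331] [0.5341 0.3837 0.3272] [ 3.14  -0.042  1.721] gap 0.0855 0.0 [-0.4 -0.  -0.6]
[ 0.03406774 -0.68078689 -0.73168887]
total [-0.0048  0.1709 -0.1046] [-0.7886 -0.0779 -0.0958] n 6 each [-0.0008  0.0285 -0.0174] [-0.1314 -0.013  -0.016 ]
```

>>> jog_arm(steps=[[[-0.001,0.034,-0.021],[-0.158,-0.016,-0.019]],[[-0.001,0.034,-0.021],[-0.158,-0.016,-0.019]],[[-0.001,0.034,-0.021],[-0.158,-0.016,-0.019]],[[-0.001,0.034,-0.021],[-0.158,-0.016,-0.019]],[[-0.001,0.035,-0.021],[-0.157,-0.014,-0.02]]])

```text
t: 4.03
ee_pos: [0.529, 0.5557, 0.2209]
tcp_rot: [-3.138, 0.756, 1.623]
ft_force: [1.4, -0.0, 0.4]
finger_gap: 0.0855
grasp_force: 0.0
```

>>> jog_arm(steps=[[[0,0,0],[0,0,0]]])

```text
t: 4.15
ee_pos: [0.5262, 0.5559, 0.2107]
tcp_rot: [-3.123, 0.76, 1.637]
ft_force: [0.2, -0.2, -1.2]
finger_gap: 0.0855
grasp_force: 0.0
```

Run:
```python
from go import *
log()
im,T,f,cx,cy=cam('wrist')
im=im.copy()
for d in imaging.recognise('sample_cell','wrist'): print(d)
for yaw,p,h,w,col in [(.05,(.538,.381),.056,.023,(255,0,0))]:
    c,s=np.cos(yaw),np.sin(yaw)
    for z in (0,h):
        P=np.array([proj(T,f,cx,cy,[p[0]+w*(i*c-j*s),p[1]+w*(i*s+j*c),z]) for i,j in((-1,-1),(-1,1),(1,1),(1,-1))])
        cv2.polylines(im,[np.round(P).astype(int)],True,(255,0,0) if z else (0,255,0),1)
P=np.array([proj(T,f,cx,cy,[.445+.048*np.cos(t),.47+.048*np.sin(t),.066]) for t in np.linspace(0,6.28,40)])
cv2.polylines(im,[np.round(P).astype(int)],True,(255,0,255),1)
cv2.imwrite('pics/w1.png',im[:,:,::-1])
phi=.05-np.pi/2
x,r=pose(np.array([.538,.381,.036]),phi,A,0);rows(x,r[0],.03)
```

```text
P [0.     0.3111 0.0786 0.4116 0.0524 0.5477 0.1605]
4.15 [ 0.813  0.964  0.921 -0.531  1.808  0.777] [0.5262 0.5559 0.2107] [-3.123  0.76   1.637] gap 0.0855 0.0 [ 0.2 -0.2 -1.2]
{'extent': [0.45, 0.4052, 0.5771, 0.6411], 'conf': 0.7}
total [ 0.0038 -0.0678 -0.0696] [ 0.0032 -0.0039  0.0006] n 4 each [ 0.001  -0.0169 -0.0174] [ 0.0008 -0.001   0.0001]
```

View pics/w1.png

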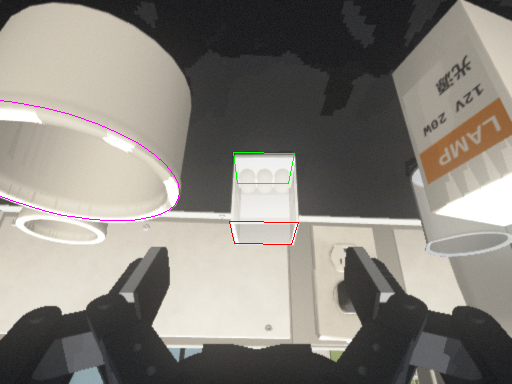

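Run:
```python
from go import *
im=cv2.imread('pics/top0.png');cv2.imwrite('pics/box.png',cv2.resize(im[70:190,170:320],None,fx=4,fy=4,interpolation=cv2.INTER_CUBIC))
_,T,f,cx,cy=cam('top')
for u,v in [(208,125),(184,121),(210,98),(183,104)]:
    print(u,v,[ray(T,f,cx,cy,u,v,z).round(3).tolist() for z in (0,.06,.08)])
```

```text
P [0.     0.3111 0.0786 0.4116 0.0524 0.5477 0.1605]
208 125 [[0.601, 0.482, 0.0], [0.585, 0.476, 0.06], [0.58, 0.475, 0.08]]
184 121 [[0.607, 0.527, 0.0], [0.591, 0.518, 0.06], [0.586, 0.515, 0.08]]
210 98 [[0.653, 0.481, 0.0], [0.633, 0.475, 0.06], [0.627, 0.473, 0.08]]
183 104 [[0.639, 0.53, 0.0], [0.621, 0.521, 0.06], [0.615, 0.518, 0.08]]
```

View pics/box.png

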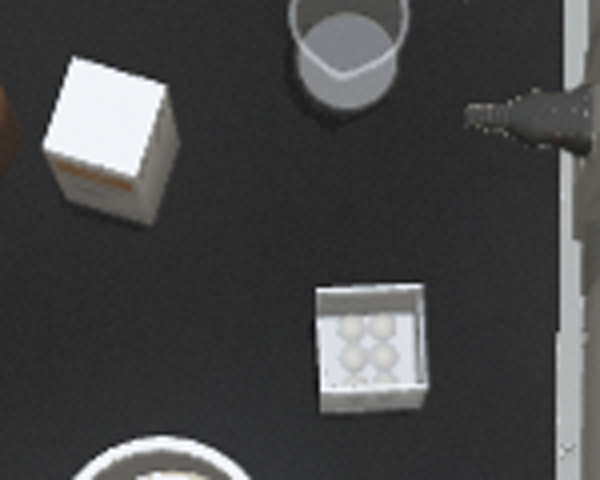

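>>> jog_arm(steps=[[[0.001,-0.017,-0.017],[0,0,0]],[[0.001,-0.017,-0.017],[0,0,0]],[[0.001,-0.017,-0.017],[0,0,0]],[[0,0,0],[0,0,0]],[[0,0,0],[0,0,0]]])

```text
t: 4.92
ee_pos: [0.5333, 0.5033, 0.1727]
tcp_rot: [3.138, 0.75, 1.614]
ft_force: [-0.1, 0.5, -0.5]
finger_gap: 0.0855
grasp_force: 0.0
```

Run:
```python
from go import *
log()
x,r=pose(np.array([.538,.381,.036]),.05-np.pi/2,A,0);rows(x,r[0],.03)
```

```text
P [0.     0.3111 0.0786 0.4116 0.0524 0.5477 0.1605]
4.92 [ 0.762  0.916  1.076 -0.545  1.679  0.807] [0.5333 0.5033 0.1727] [3.138 0.75  1.614] gap 0.0855 0.0 [-0.1  0.5 -0.5]
total [-0.0006 -0.0168 -0.0233] [0.0003 0.0027 0.004 ] n 1 each [-0.0006 -0.0168 -0.0233] [0.0003 0.0027 0.004 ]
```

>>> jog_arm(steps=[[[0,-0.006,-0.008],[0,0,0]],[[0,-0.007,-0.008],[0,0,0]],[[0,-0.005,-0.007],[0,0,0]],[[0,0,0],[0,0,0]],[[0,0,0],[0,0,0]]])

```text
t: 5.55
ee_pos: [0.5321, 0.4849, 0.1453]
tcp_rot: [-3.14, 0.755, 1.619]
ft_force: [-0.8, -1.0, 0.5]
finger_gap: 0.0856
grasp_force: 0.0
```

>>> jog_arm(steps=[[[0,0,0],[0,0,0]],[[0,0,0],[0,0,0]],[[0,0,0],[0,0,0]],[[0,0,0],[0,0,0]],[[0,0,0],[0,0,0]]], jaw=1, grip_force=35)

```text
t: 6.18
ee_pos: [0.5322, 0.4853, 0.146]
tcp_rot: [-3.141, 0.754, 1.618]
ft_force: [0.9, 1.4, 1.8]
finger_gap: 0.046
grasp_force: 36.8
```

Run:
```python
from go import *
log()
im,T,f,cx,cy=cam('wrist');cv2.imwrite('pics/w2.png',im[:,:,::-1])
```

```text
P [0.     0.3111 0.0786 0.4116 0.0524 0.5477 0.1605]
6.17 [ 0.747  0.921  1.124 -0.552  1.63   0.821] [0.5322 0.4853 0.146 ] [-3.141  0.754  1.618] gap 0.046 36.816004514694214 [0.9 1.4 1.8]
```

View pics/w2.png

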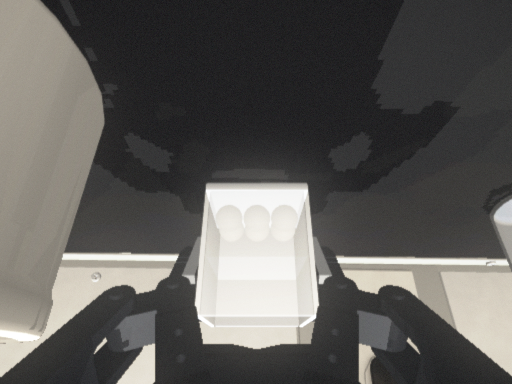

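>>> jog_arm(steps=[[[0,0,0.01],[0,0,0]],[[0,0,0.03],[0,0,0]],[[0,0,0.04],[0,0,0]],[[0,0,0.04],[0,0,0]],[[0,0,0.03],[0,0,0]]], grip_force=50)

```text
t: 6.85
ee_pos: [0.5323, 0.485, 0.298]
tcp_rot: [3.141, 0.753, 1.617]
ft_force: [0.6, 0.1, -0.8]
finger_gap: 0.0456
grasp_force: 51.3
```

>>> jog_arm(steps=[[[0,0,0],[0,0,0]],[[0,0,0],[0,0,0]]])

```text
t: 7.1
ee_pos: [0.5318, 0.4847, 0.2938]
tcp_rot: [-3.138, 0.755, 1.62]
ft_force: [-0.5, -0.4, -2.0]
finger_gap: 0.0454
grasp_force: 51.3
```

```bash
sed -i 's/cz\*\.020/cz*.0234/' path.py
python3 - <<'E'
from go import *
s=log()
p=np.radians(-45);T=np.radians(112)
G1=keyG(p,T,-.015,.12);print(G1)
x,r=pose(np.array([G1[0],G1[1],.19]),p,A,0);rows(x,r[0],.04,.13)
x2,r2=pose(G1,p,A,T);print('pour total',(x2-x).round(4))
# intermediate pour waypoints: keep the lip over its end point from T=60deg on
prev=(x,r[0])
for Td in (30,60,85,95,103,112):
    t=np.radians(Td); Gk=keyG(p,max(t,np.radians(60)),-.015,.125 if Td<112 else .12) if Td>=60 else np.array([G1[0],G1[1],.19])
    xx,rr=pose(Gk,p,A,t);w=(rr[0]*prev[1].inv()).as_rotvec();print(Td,Gk.round(3),'d',(xx-prev[0]).round(4),'w',w.round(4));prev=(xx,rr[0])
E
```

```text
P [0.     0.3111 0.0786 0.4116 0.0524 0.5477 0.1605]
7.1 [ 0.747  0.746  1.107 -0.566  1.796  0.716] [0.5318 0.4847 0.2938] [-3.138  0.755  1.62 ] gap 0.0454 51.31721556186676 [-0.5 -0.4 -2. ]
[0.42514434 0.48985566 0.15009102]
total [-0.1814  0.0798  0.0096] [ 6.100e-03 -5.000e-04  7.387e-01] n 6 each [-0.0302  0.0133  0.0016] [ 1.000e-03 -1.000e-04  1.231e-01]
pour total [ 0.177  -0.177  -0.0978]
30 [0.425 0.49  0.19 ] d [ 0.0501 -0.0501  0.0376] w [0.3702 0.3702 0.    ]
60 [0.412 0.503 0.133] d [ 0.0435 -0.0435 -0.0596] w [ 0.3702  0.3702 -0.    ]
85 [0.416 0.499 0.146] d [ 0.0458 -0.0458 -0.0204] w [0.3085 0.3085 0.    ]
95 [0.419 0.496 0.15 ] d [ 0.0159 -0.0159 -0.0157] w [ 0.1234  0.1234 -0.    ]
103 [0.422 0.493 0.153] d [ 0.0111 -0.0111 -0.0152] w [ 0.0987  0.0987 -0.    ]
112 [0.425 0.49  0.15 ] d [ 0.0106 -0.0106 -0.0245] w [0.1111 0.1111 0.    ]
```

>>> jog_arm(steps=[[[-0.03,0.013,0.002],[0,0,0.123]],[[-0.03,0.013,0.002],[0,0,0.123]],[[-0.03,0.013,0.002],[0,0,0.123]],[[-0.03,0.013,0.002],[0,0,0.123]],[[-0.03,0.013,0.002],[0,0,0.123]]])

```text
t: 7.72
ee_pos: [0.3807, 0.5498, 0.3025]
tcp_rot: [-3.134, 0.755, 2.242]
ft_force: [0.4, -0.0, -2.6]
finger_gap: 0.0451
grasp_force: 51.6
```

>>> jog_arm(steps=[[[-0.031,0.015,0.0],[0.006,0,0.123]],[[0,0,0],[0,0,0]],[[0,0,0],[0,0,0]]])

```text
t: 8.1
ee_pos: [0.351, 0.5646, 0.3037]
tcp_rot: [3.141, 0.751, 2.355]
ft_force: [0.3, 0.1, -0.8]
finger_gap: 0.0457
grasp_force: 51.6
```

>>> jog_arm(steps=[[[0.017,-0.017,0.013],[0.123,0.123,0]],[[0.017,-0.017,0.013],[0.123,0.123,0]],[[0.016,-0.016,0.012],[0.124,0.124,0]],[[0,0,0],[0,0,0]],[[0,0,0],[0,0,0]]])

```text
t: 8.72
ee_pos: [0.4015, 0.5145, 0.3424]
tcp_rot: [3.141, 0.23, 2.352]
ft_force: [-0.4, 0.5, -2.0]
finger_gap: 0.0455
grasp_force: 51.6
```

Run:
```python
from go import *
log()
p=np.radians(-45)
t=np.radians(60);x,r=pose(keyG(p,t,-.015,.125),p,A,t);rows(x,r[0],.04,.13)
im,T,f,cx,cy=cam('scene');cv2.imwrite('pics/s2.png',im[:,:,::-1])
```

```text
P [0.     0.3111 0.0786 0.4116 0.0524 0.5477 0.1605]
8.72 [ 0.844  0.349  1.497 -0.237  1.317  0.125] [0.4015 0.5145 0.3424] [3.141 0.23  2.352] gap 0.0455 51.58554017543793 [-0.4  0.5 -2. ]
total [ 0.0426 -0.0436 -0.061 ] [0.3733 0.3721 0.0041] n 5 each [ 0.0085 -0.0087 -0.0122] [0.0747 0.0744 0.0008]
```

View pics/s2.png

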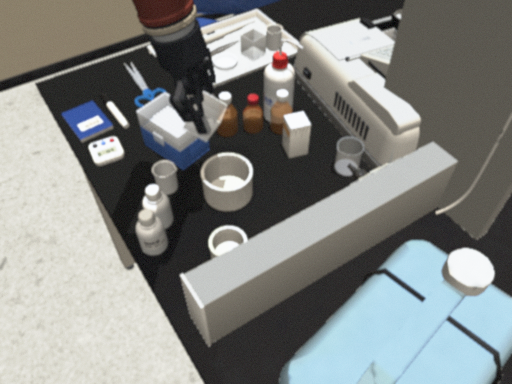

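Run:
```python
from go import *
im,T,f,cx,cy=cam('scene')
s=readout.observe();G=s['ee_pos']+.155*rot(s['tcp_rot'])[:,2];print(G,proj(T,f,cx,cy,G),[d['extent'] for d in imaging.recognise('sample_cell','scene')])
d=imaging.recognise('large_jar','scene');print([(np.array(k['extent'])*[512,384,512,384]).round(1) for k in d])
```

```text
P [0.     0.3111 0.0786 0.4116 0.0524 0.5477 0.1605]
[0.42507123 0.49043366 0.19100741] [205.56454976 116.5279684 ] [[0.3498, 0.2417, 0.4494, 0.3659]]
[array([199.5, 152.8, 254.4, 209.8])]
```

>>> jog_arm(steps=[[[0.0085,-0.0087,-0.0122],[0.075,0.075,0]],[[0.0085,-0.0087,-0.0122],[0.075,0.075,0]],[[0.0085,-0.0087,-0.0122],[0.075,0.075,0]],[[0.0085,-0.0087,-0.0122],[0.075,0.075,0]],[[0.0085,-0.0087,-0.0122],[0.073,0.073,0]]])

```text
t: 9.55
ee_pos: [0.4431, 0.4719, 0.2817]
tcp_rot: [-3.142, -0.303, 2.355]
ft_force: [0.7, -0.7, -1.8]
finger_gap: 0.0454
grasp_force: 51.6
```

>>> jog_arm(steps=[[[0,0,0],[0,0,0]],[[0,0,0],[0,0,0]]])

```text
t: 9.8
ee_pos: [0.4432, 0.4722, 0.2828]
tcp_rot: [3.141, -0.299, 2.354]
ft_force: [-0.4, 0.0, -0.7]
finger_gap: 0.0454
grasp_force: 51.6
```

Run:
```python
from go import *
log()
p=np.radians(-45)
t=np.radians(85);x,r=pose(keyG(p,t,-.015,.12),p,A,t);rows(x,r[0],.04,.09)
im,T,f,cx,cy=cam('scene');cv2.imwrite('pics/s3.png',cv2.resize(im[60:240,120:360,::-1],None,fx=3,fy=3))
```

```text
P [0.     0.3111 0.0786 0.4116 0.0524 0.5477 0.1605]
9.8 [ 0.622  0.388  1.571  0.312  1.246 -0.27 ] [0.4432 0.4722 0.2828] [ 3.141 -0.299  2.354] gap 0.0454 51.58155798912048 [-0.4  0.  -0.7]
total [ 0.0467 -0.0471 -0.0268] [0.3074 0.3076 0.0023] n 5 each [ 0.0093 -0.0094 -0.0054] [0.0615 0.0615 0.0005]
```

View pics/s3.png

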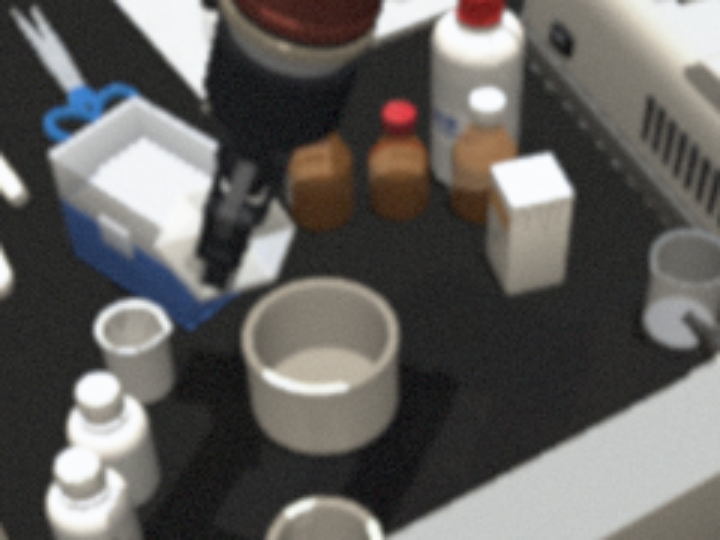

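>>> jog_arm(steps=[[[0.0093,-0.0094,-0.0054],[0.0615,0.0615,0]],[[0.0093,-0.0094,-0.0054],[0.0615,0.0615,0]],[[0.0093,-0.0094,-0.0054],[0.0615,0.0615,0]],[[0.0093,-0.0094,-0.0054],[0.0615,0.0615,0]],[[0.0093,-0.0094,-0.0054],[0.0615,0.0615,0]]])

```text
t: 10.48
ee_pos: [0.49, 0.4253, 0.2566]
tcp_rot: [3.14, -0.736, 2.356]
ft_force: [-0.3, 1.1, -2.0]
finger_gap: 0.0458
grasp_force: 51.6
```

>>> jog_arm(steps=[[[0.004,-0.004,-0.004],[0.0308,0.0308,0]],[[0.004,-0.004,-0.004],[0.0308,0.0308,0]],[[0.004,-0.004,-0.004],[0.0308,0.0308,0]],[[0.004,-0.004,-0.004],[0.0308,0.0308,0]],[[0,0,0],[0,0,0]]])

```text
t: 11.1
ee_pos: [0.5064, 0.4081, 0.2388]
tcp_rot: [-3.138, -0.911, 2.349]
ft_force: [-0.8, -0.3, -1.4]
finger_gap: 0.0458
grasp_force: 51.8
```

>>> jog_arm(steps=[[[0.0028,-0.0028,-0.0038],[0.0247,0.0247,0]],[[0.0028,-0.0028,-0.0038],[0.0247,0.0247,0]],[[0.0028,-0.0028,-0.0038],[0.0247,0.0247,0]],[[0.0028,-0.0028,-0.0038],[0.0247,0.0247,0]],[[0,0,0],[0,0,0]]])

```text
t: 11.72
ee_pos: [0.5176, 0.3968, 0.2236]
tcp_rot: [-3.136, -1.051, 2.348]
ft_force: [-0.5, -0.4, -0.6]
finger_gap: 0.0457
grasp_force: 51.8
```

>>> jog_arm(steps=[[[0.0025,-0.0025,-0.0045],[0.0278,0.0278,0]],[[0.0025,-0.0025,-0.0045],[0.0278,0.0278,0]],[[0.0025,-0.0025,-0.0045],[0.0278,0.0278,0]],[[0.0025,-0.0025,-0.0045],[0.0278,0.0278,0]],[[0,0,0],[0,0,0]]])

```text
t: 12.35
ee_pos: [0.5274, 0.3869, 0.2054]
tcp_rot: [-3.132, -1.208, 2.344]
ft_force: [-0.5, 0.1, -1.7]
finger_gap: 0.0454
grasp_force: 52.0
```

Run:
```python
from go import *
log()
p=np.radians(-45)
t=np.radians(112);x,r=pose(keyG(p,t,-.015,.12),p,A,t);rows(x,r[0],.04,.09)
im,T,f,cx,cy=cam('scene');cv2.imwrite('pics/s4.png',cv2.resize(im[60:240,120:360,::-1],None,fx=3,fy=3))
for n in ('scene','top'):
    if n=='top': cam('top')
    print(n,[(round(d['conf'],2),(np.array(d['extent'])*[512,384,512,384]).round(0).tolist()) for d in imaging.recognise('ball_1_center',n)])
```

```text
P [0.     0.3111 0.0786 0.4116 0.0524 0.5477 0.1605]
12.35 [ 0.303  0.719  1.467  0.995  1.72  -0.745] [0.5274 0.3869 0.2054] [-3.132 -1.208  2.344] gap 0.0454 51.96966111660004 [-0.5  0.1 -1.7]
total [0.     0.0006 0.0002] [-0.0001 -0.005   0.0034] n 1 each [0.     0.0006 0.0002] [-0.0001 -0.005   0.0034]
scene []
top []
```

View pics/s4.png

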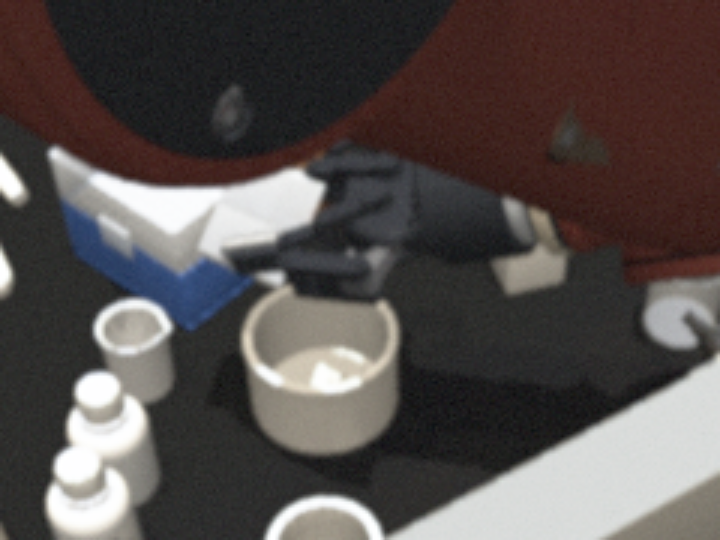

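The tipped cell's mouth is over the jar, and something white lies on the jar floor near crop (325,378). I'll count the balls through the wrist camera.

>>> jog_arm(steps=[[[0,0,0],[0,0,0]],[[0,0,0],[0,0,0]]])

```text
t: 12.8
ee_pos: [0.5273, 0.3875, 0.2068]
tcp_rot: [-3.138, -1.207, 2.35]
ft_force: [0.0, 0.1, -1.1]
finger_gap: 0.0456
grasp_force: 52.0
```

Run:
```python
from go import *
s=log()
for i in range(2):
    im,T,f,cx,cy=cam('wrist')
    for q in ('ball_1_center','sample_cell','large_jar'):
        print(q,[(round(d['conf'],2),(np.array(d['extent'])*[512,384,512,384]).round(0).tolist()) for d in imaging.recognise(q,'wrist')])
cv2.imwrite('pics/w5.png',im[:,:,::-1])
G=s['ee_pos']+.155*rot(s['tcp_rot'])[:,2]
print('G',proj(T,f,cx,cy,G),'jar floor',proj(T,f,cx,cy,[.445,.47,.013]),'jar rim',proj(T,f,cx,cy,[.445,.47,.066]))
```

```text
P [0.     0.3111 0.0786 0.4116 0.0524 0.5477 0.1605]
12.8 [ 0.304  0.716  1.467  0.994  1.719 -0.745] [0.5273 0.3875 0.2068] [-3.138 -1.207  2.35 ] gap 0.0456 51.96901559829712 [ 0.   0.1 -1.1]
ball_1_center []
sample_cell [(0.7, [196.0, 183.0, 318.0, 327.0])]
large_jar [(0.96, [204.0, 327.0, 300.0, 351.0])]
ball_1_center []
sample_cell [(0.69, [196.0, 180.0, 320.0, 328.0])]
large_jar [(0.71, [208.0, 327.0, 299.0, 351.0])]
G [257.12848266 268.1605477 ] jar floor [257.19505147 427.19936439] jar rim [257.15889394 400.61001223]
```

>>> jog_arm(steps=[[[-0.005,0.005,0.009],[-0.056,-0.056,0]],[[-0.006,0.006,0.009],[-0.055,-0.055,0]],[[-0.008,0.008,0.01],[-0.062,-0.062,0]],[[-0.009,0.009,0.01],[-0.062,-0.062,0]],[[-0.01,0.01,0.007],[-0.062,-0.062,0]]])

```text
t: 13.82
ee_pos: [0.4893, 0.4255, 0.2521]
tcp_rot: [3.141, -0.784, 2.353]
ft_force: [-1.4, -0.1, -1.7]
finger_gap: 0.0456
grasp_force: 51.9
```

>>> jog_arm(steps=[[[-0.012,0.012,0.008],[-0.08,-0.08,0]],[[-0.015,0.015,0.008],[-0.1,-0.1,0]],[[-0.015,0.015,0.02],[-0.1,-0.1,0]],[[-0.015,0.015,0.02],[-0.1,-0.1,0]],[[-0.015,0.015,0.02],[-0.1,-0.1,0]]])

```text
t: 14.45
ee_pos: [0.4167, 0.4977, 0.3284]
tcp_rot: [3.14, -0.104, 2.353]
ft_force: [-0.6, 0.7, -1.4]
finger_gap: 0.0454
grasp_force: 51.9
```

>>> jog_arm(steps=[[[-0.01,0.01,0],[-0.1,-0.1,0]],[[-0.01,0.01,0],[-0.1,-0.1,0]],[[0,0,0],[0,0,0]],[[0,0,0],[0,0,0]]])

```text
t: 14.95
ee_pos: [0.3974, 0.5171, 0.3272]
tcp_rot: [3.14, 0.172, 2.354]
ft_force: [0.9, -0.6, -0.2]
finger_gap: 0.0454
grasp_force: 51.9
```

Run:
```python
from go import *
s=log()
# TCP pose at grasp, raised 0.12
x=np.array([.5322,.4853,.146+.12]);rows(x,R.from_euler('xyz',[-3.141,.754,1.618]),.045,.15)
for n in ('scene','top','wrist'):
    cam(n);print(n,[(round(d['conf'],2),(np.array(d['extent'])*[512,384,512,384]).round(0).tolist()) for q in('ball_1_center','large_jar') for d in imaging.recognise(q,n)])
```

```text
P [0.     0.3111 0.0786 0.4116 0.0524 0.5477 0.1605]
14.95 [ 0.837  0.356  1.514 -0.179  1.284  0.106] [0.3974 0.5171 0.3272] [3.14  0.172 2.354] gap 0.0454 51.89848780632019 [ 0.9 -0.6 -0.2]
total [ 0.1348 -0.0318 -0.0612] [-0.5453 -0.2383 -0.7152] n 7 each [ 0.0193 -0.0045 -0.0087] [-0.0779 -0.034  -0.1022]
scene [(0.63, [200.0, 152.0, 255.0, 210.0])]
top [(0.62, [186.0, 180.0, 241.0, 233.0])]
wrist [(0.67, [197.0, 141.0, 300.0, 227.0])]
```

>>> jog_arm(steps=[[[0.0193,-0.0045,-0.0087],[-0.078,-0.034,-0.102]],[[0.0193,-0.0045,-0.0087],[-0.078,-0.034,-0.102]],[[0.0193,-0.0045,-0.0087],[-0.078,-0.034,-0.102]],[[0.0193,-0.0045,-0.0087],[-0.078,-0.034,-0.102]],[[0.0193,-0.0045,-0.0087],[-0.078,-0.034,-0.102]]])

```text
t: 16.02
ee_pos: [0.4945, 0.4948, 0.2838]
tcp_rot: [-3.089, 0.595, 1.853]
ft_force: [-0.3, -0.0, -2.1]
finger_gap: 0.0452
grasp_force: 51.9
```

>>> jog_arm(steps=[[[0.0193,-0.0045,-0.0087],[-0.078,-0.034,-0.102]],[[0.019,-0.0045,-0.0087],[-0.078,-0.034,-0.103]],[[0,0,0],[0,0,0]],[[0,0,0],[0,0,0]]])

```text
t: 16.52
ee_pos: [0.5318, 0.4861, 0.2667]
tcp_rot: [-3.14, 0.756, 1.621]
ft_force: [-0.5, 0.0, -0.2]
finger_gap: 0.0458
grasp_force: 51.9
```

Run:
```python
from go import *
s=log()
rows(np.array([.5322,.4853,.146]),R.from_euler('xyz',[-3.141,.754,1.618]),.03,.15)
a=cam('wrist')[0]
print([(round(d['conf'],2),d['extent']) for d in imaging.recognise('ball_1_center','wrist')])
b=cam('top')[0][140:270,150:310]
print([(round(d['conf'],2),d['extent']) for d in imaging.recognise('ball_1_center','top')])
c=cam('scene')[0][130:230,170:330]
o=np.zeros((600,800,3),np.uint8);o[:300,:400]=cv2.resize(a,(400,300));o[:300,400:769]=cv2.resize(b,(369,300));o[300:,:480*1]=cv2.resize(c,(480,300))
cv2.imwrite('pics/comp.png',o[:,:,::-1])
```

```text
P [0.     0.3111 0.0786 0.4116 0.0524 0.5477 0.1605]
16.52 [ 0.748  0.775  1.116 -0.563  1.763  0.737] [0.5318 0.4861 0.2667] [-3.14   0.756  1.621] gap 0.0458 51.902854442596436 [-0.5  0.  -0.2]
total [ 0.0004 -0.0008 -0.1207] [ 0.0016 -0.0008 -0.0022] n 5 each [ 0.0001 -0.0002 -0.0241] [ 0.0003 -0.0002 -0.0004]
[]
[(0.39, [0.4385, 0.5052, 0.4492, 0.5177])]
```

View pics/comp.png

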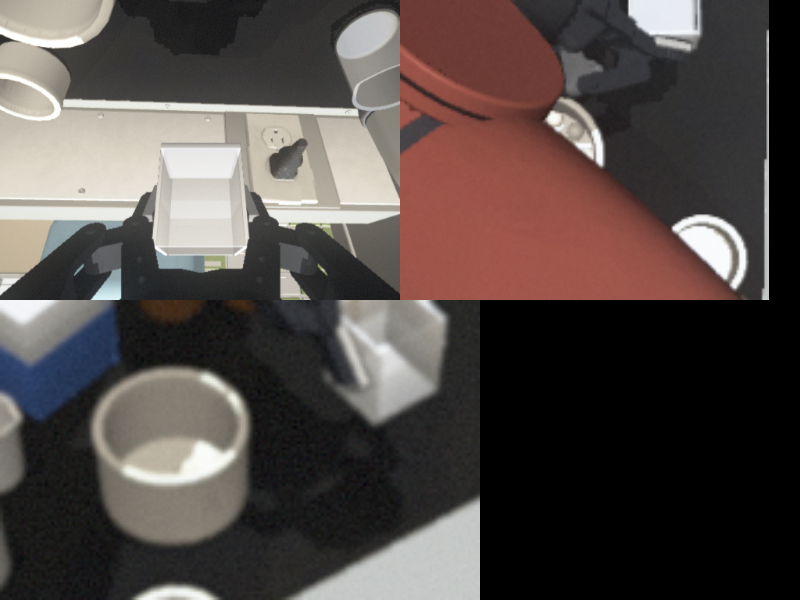

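The composite shows the cell empty (wrist view, about (200,200)). Several balls are in the jar, and none are visible on the table. Next I'll stand the cell down where it started.

>>> jog_arm(steps=[[[0,0,-0.035],[0,0,0]],[[0,0,-0.035],[0,0,0]],[[0,0,-0.025],[0,0,0]],[[0,0,-0.015],[0,0,0]],[[0,0,0],[0,0,0]]])

```text
t: 17.4
ee_pos: [0.5318, 0.4856, 0.1555]
tcp_rot: [-3.139, 0.759, 1.62]
ft_force: [0.4, -0.3, -1.7]
finger_gap: 0.0454
grasp_force: 51.9
```

>>> jog_arm(steps=[[[0,0,-0.003],[0,0,0]],[[0,0,-0.003],[0,0,0]],[[0,0,-0.003],[0,0,0]],[[0,0,0],[0,0,0]],[[0,0,0],[0,0,0]]])

```text
t: 18.02
ee_pos: [0.5322, 0.4859, 0.1477]
tcp_rot: [-3.141, 0.757, 1.618]
ft_force: [-0.4, 0.4, -0.9]
finger_gap: 0.0456
grasp_force: 51.9
```

>>> jog_arm(steps=[[[0,0,-0.001],[0,0,0]],[[0,0,-0.001],[0,0,0]],[[0,0,0],[0,0,0]],[[0,0,0],[0,0,0]]])

```text
t: 18.52
ee_pos: [0.5322, 0.4859, 0.1457]
tcp_rot: [-3.141, 0.757, 1.618]
ft_force: [-0.3, 0.1, 0.5]
finger_gap: 0.0454
grasp_force: 52.1
```

>>> jog_arm(steps=[[[0,0,0],[0,0,0]],[[0,0,0],[0,0,0]],[[0,0,0],[0,0,0]],[[0,0,0],[0,0,0]],[[0,0,0],[0,0,0]]], jaw=-1)

```text
t: 19.15
ee_pos: [0.5323, 0.4858, 0.1458]
tcp_rot: [-3.141, 0.757, 1.618]
ft_force: [-0.3, -0.8, 1.6]
finger_gap: 0.0855
grasp_force: 0.0
```

>>> jog_arm(steps=[[[-0.0005,0.01,0.011],[0,0,0]],[[-0.001,0.02,0.022],[0,0,0]],[[-0.001,0.02,0.022],[0,0,0]],[[-0.001,0.02,0.022],[0,0,0]],[[-0.001,0.01,0.03],[0,0,0]]])

```text
t: 19.77
ee_pos: [0.5268, 0.5675, 0.2531]
tcp_rot: [-3.14, 0.757, 1.62]
ft_force: [-0.1, 0.1, 0.3]
finger_gap: 0.085
grasp_force: 0.0
```

>>> jog_arm(steps=[[[0,0,0.04],[0,0,0]],[[-0.03,0.02,0.04],[0,0,0]],[[-0.04,0.03,0.03],[0,0,0]],[[-0.04,0.03,0],[0,0,0]],[[-0.04,0.03,0],[0,0,0]]])

```text
t: 20.4
ee_pos: [0.3759, 0.6773, 0.3647]
tcp_rot: [3.14, 0.754, 1.618]
ft_force: [-0.8, -0.1, -0.3]
finger_gap: 0.0856
grasp_force: 0.0
```

>>> jog_arm(steps=[[[-0.04,0.03,0],[0,0,0]],[[-0.04,0.03,0],[0,0,0]],[[0,0,0],[0,0,0]],[[0,0,0],[0,0,0]]])

```text
t: 20.9
ee_pos: [0.2972, 0.7362, 0.3629]
tcp_rot: [3.142, 0.757, 1.619]
ft_force: [-0.7, 0.4, 0.5]
finger_gap: 0.0854
grasp_force: 0.0
```

Run:
```python
from go import *
log()
for n in ('top','scene'):
    im,T,f,cx,cy=cam(n)
    for q in ('sample_cell','large_jar','ball_1_center'):
        for d in imaging.recognise(q,n):
            e=np.array(d['extent'])*[512,384,512,384];print(n,q,round(d['conf'],2),e.round(1),ray(T,f,cx,cy,(e[0]+e[2])/2,(e[1]+e[3])/2,.03).round(3))
```

```text
P [0.     0.3111 0.0786 0.4116 0.0524 0.5477 0.1605]
20.9 [ 1.151  0.992  0.587 -0.401  2.223  0.967] [0.2972 0.7362 0.3629] [3.142 0.757 1.619] gap 0.0854 0.0 [-0.7  0.4  0.5]
top sample_cell 0.97 [250.6 142.  277.4 174.9] [0.536 0.378 0.03 ]
top sample_cell 0.39 [200.1 198.3 209.  208.7] [0.452 0.479 0.03 ]
top large_jar 0.67 [175.5 175.9 234.  230.6] [0.453 0.479 0.03 ]
scene sample_cell 0.86 [273.7 168.1 310.3 214.7] [0.537 0.387 0.03 ]
scene large_jar 0.67 [202.9 151.6 255.2 210.2] [0.452 0.474 0.03 ]
```

Run:
```python
from go import *
im,T,f,cx,cy=cam('top')
g=cv2.cvtColor(im,cv2.COLOR_RGB2GRAY);g0=cv2.imread('pics/top0.png',0)
c=cv2.resize(g[175:240,175:245],None,fx=6,fy=6,interpolation=cv2.INTER_CUBIC)
h=cv2.HoughCircles(c,cv2.HOUGH_GRADIENT,1,34,param1=60,param2=10,minRadius=19,maxRadius=28)
print(None if h is None else [(round(x/6+175),round(y/6+175),round(r/6,1)) for x,y,r in h[0]][:14])
d=(cv2.absdiff(g,g0)>45).astype(np.uint8);n,_,st,ce=cv2.connectedComponentsWithStats(d)
print([(s.tolist(),k.round(0).tolist()) for s,k in zip(st[1:],ce[1:]) if s[4]>12])
for r in g[186:230:1,186:236:1]: print(''.join('%x'%(v//16) for v in r))
```

```text
P [0.     0.3111 0.0786 0.4116 0.0524 0.5477 0.1605]
[(205, 203, np.float32(4.1)), (208, 190, np.float32(3.3)), (214, 225, np.float32(3.8)), (219, 194, np.float32(3.4)), (201, 192, np.float32(4.6)), (202, 185, np.float32(4.6)), (223, 205, np.float32(3.2)), (224, 186, np.float32(3.4)), (187, 219, np.float32(4.0)), (191, 206, np.float32(3.4))]
[([249, 141, 27, 3, 63], [262.0, 142.0]), ([249, 148, 24, 5, 31], [260.0, 149.0]), ([250, 164, 27, 6, 45], [265.0, 168.0]), ([264, 172, 11, 2, 18], [269.0, 172.0]), ([179, 177, 50, 47, 401], [195.0, 191.0]), ([188, 185, 38, 38, 158], [199.0, 196.0]), ([189, 190, 50, 46, 300], [224.0, 219.0]), ([193, 225, 10, 6, 19], [198.0, 228.0]), ([0, 252, 50, 9, 275], [26.0, 256.0]), ([43, 261, 29, 6, 130], [57.0, 263.0]), ([0, 271, 27, 43, 634], [15.0, 290.0]), ([25, 270, 7, 7, 27], [28.0, 273.0]), ([54, 276, 35, 39, 1063], [72.0, 295.0]), ([0, 325, 71, 47, 1483], [26.0, 348.0])]
5effea7666666666589d9ddbefeedcb87566669efffb433333
effea76666666658defdeffedffffddccb866668dfffa43333
ffd9666666665beefffeffffeefffffffdcb86668dfff63333
ffa666656656cfffffeefffffcff
[... 1362 characters left out ...]
ffffffffffffffffffffffffffffffceffe74
8666dfffffffffffffffffffffffffffffffffffffecfff953
d7667fffffffffffffffffffffffffffffffffffffceffc743
fb766dfffffffffffffffffffffffffffffffffffeeffe8633
ffa668fffffffffffffffffffdeedeffffffffffecfffb6433
fff766bfffffffffffffffffeeffedbffffffffecfffd75333
fffe767cffffffffffffffffeffffecfffffffedfffe964333
afffe767dfffffffffffffffefffffdbfffffedeffe9643333
5afffe967dffffffffffffffeffffecbffffddfffe96433333
34cfffeb67afffffffffffffdefffdabffefffffe864333333
3359ffffe97aeffffffffffffcdddbeffceffffe8643333333
33348effffea8cefffffffffffbaaeecceffffd86433333333
333337cfffffeb9aeefffffffffbbcefffffea764333333333
33333359efffffeeedbbaaccbcdeffffffeb86433333333333
```

```bash
python3 -c "
from rig import order
print(order.hand_in())"
```

```text
the job is handed in; nothing more can be done
None
```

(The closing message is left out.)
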